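Seat the vial carousel on the autosampler's square drive and shut the sample drawer

TASK

Take the vial carousel off the bench by its centre grip, keep it upright, and set it over the drive hub in the autosampler's open drawer. The square recess of the hub may have stopped at any angle, so press lightly and turn the carousel in small steps until its square boss drops fully home; do not force or drop it. Then let go and push the drawer fully shut, leaving the glassware and timer on the bench where they are.

Things in the scene. Friction and masses are not known exactly. Their poses are not given: they have to be found in the camera images.
- carousel: light grey round vial carousel, 140 mm across, 0.37 to 0.55 kg, loose on the bench, with 12 blue-capped vials fixed in it (ring of 53 mm radius, tops 47 mm above its foot). Origin at the centre of its underside, on the plane where its outer skirt stands; z up. Deck 18 to 26 mm above the origin
- carousel_grip (a point): point in the carousel's black centre grip, 75 mm above its origin. The grip is an upright fin 60 mm long along x and 14 mm thick along y, from 46 to 90 mm above the origin: pinch it from above across its thickness
- carousel_boss (a point): centre of the end of the square boss under the deck, hidden by the skirt (130 mm inside width). The boss is 34 mm square, its flats parallel to the carousel's x and y, its foot chamfered to 31 mm; it ends here, 3 mm above the carousel's origin plane, and reaches 15 mm up to the underside of the deck
- hub_top (a point): centre of the top of the drive hub in the drawer (moves with the drawer; its x points into the autosampler): an aluminium disc of 68 mm with a 36 mm square recess, 17 mm deep, with a 2 mm chamfered lip and low friction. The recess may stand at any angle, which is not reported (a camera shows it). The motor holds the hub stiffly (1 N m), so it does not turn under light pressing
- drive_seat (a point): 18 mm below hub_top: where the carousel's origin lies when it is fully home, with the underside of its deck on the hub. With the squares not matching, the boss rides on the hub and the origin is 15 mm higher. The square repeats every quarter turn, so turning the carousel through 90 degrees is sure to meet a fit; the straight sides fit within 3 degrees, and the chamfers help it in
- autosampler: white bench autosampler housing, 195 mm deep, 200 wide, 152 high, fixed; origin at the centre of its underside, x points to its back. The raked front looks to -x; the roof begins 54 mm in front of the origin with its underside at 134 mm: a carousel that is not home stands too high to pass under it
- drawer (a joint): travel of the grey sample drawer in m: 0 = shut, up to 0.17 = fully out toward the robot; it stands out at the start. It slides along the autosampler's x with about 7 N of friction and stays where it is left
- drawer_handle (a point): middle of the steel bar handle on the drawer's front: bar 110 mm long along y, about 10 mm thick, 35 mm off the front panel, 48 mm above the bench; the panel is 200 mm wide, from 14 to 78 mm above the bench. x points into the autosampler: pushing bar or panel that way shuts the drawer
- timer: small square lab timer, 62 x 62 x 19 mm, bystander; origin under its centre
- beaker: glass beaker, 72 mm across, 91 mm high, bystander; origin under its centre
- flask: small round glass flask, 60 mm across, 81 mm high, bystander; origin under its centre
Not all that is in view belongs to the job. Of the things that look like the carousel, take the one that is farthest to the robot's right at the start.

How it is judged (in metres and radians):
On the way:
1. the carousel's boss has dropped fully into the hub's recess while the drawer stands open (z of carousel in the frame of drive_seat below 0.004 m and horizontal distance between carousel and drive_seat below 0.005 m and angle between carousel's own z axis and vertical below 0.06 rad and value of joint drawer above 0.06 m), for 0.2 s.
At the end, for the whole second after the job is handed in: the carousel sits fully home on its drive (within 4 mm in height, 5 mm sideways, tilt under 0.06 rad), at rest, and the drawer is shut to within 6 mm (value of joint drawer below 0.006 m and z of carousel in the frame of drive_seat below 0.004 m and horizontal distance between carousel and drive_seat below 0.005 m and angle between carousel's own z axis and vertical below 0.06 rad and linear speed of carousel below 0.02 m/s); the robot touches nothing.
It fails at once if the carousel is tipped by more than 0.4 rad (its vials would slide out) (angle between carousel's own z axis and vertical above 0.4 rad).
It fails at once if the carousel is forced or dropped: more than 150 N between it and the autosampler or its drive (contact force between carousel and autosampler above 150 N).
It fails at once if the timer, beaker or flask is moved by more than 40 mm (distance of any of timer, beaker, flask from where it was at the start of the episode above 0.04 m).
It also fails if it takes over 61 s, if anything falls off the work surface, if the arm or the gripper's body presses on something with over 40 N, if the wrist force passes 120 N, or if a joint passes its speed limit or range.

ROBOT

A 6-joint arm with a two-finger parallel gripper is mounted at the origin on a cart in front of the work surface, level with it; the furniture and walls round the work are solid. World frame = base frame: x ahead of the robot, y to its left, z up, the work surface at z = 0. Lengths are in m, angles in degrees, forces in N, time in s.
With the tool pointing down it reaches from about 0.35 to 0.775 m from the base axis. Payload 5.5 kg.
Tool frame: the origin (TCP) lies at the very end of the fingers, on their centre line; the grasp point (between the pads) lies 19 mm behind it; z points along the fingers, y is the line along which they close (so a half turn about z gives the same grasp; the last joint's range is limited). The gripper opens to 85 mm and grips with 20 to 120 N. Pads are 22 mm wide; open, the fingers measure 114 mm over their backs; the gripper's body (76 mm by 85 mm) begins 54 mm behind the grasp point. The pads swing forward as they close: fully open they stand 13 mm farther back than shut.
Start: joints at [68.663, 17.945, 2.641, 74.691, 0, 82.002], TCP at [0.133, 0.56, 0.231] pointing down, gripper open.
Joint ranges: [-158.12, 158.12], [-49.38, 96.58], [-58.88, 72.47], [-126.05, 133.96], [-84.25, 85.87], [-180, 180]. Speed limits (degrees/s): [147.25, 147.25, 180, 180, 180, 180].

INTERFACE

Orientations are given as a 3x3 rotation matrix whose columns are the frame's x, y, z axes.
In Python, from station import env gives the robot as it stands. The module is installed in compiled form; this text tells all that it offers.
- The arm moves only by the tool step_arm, never from a script. Its arguments are lists of equal length, an entry for each row: "translation": the shift along the tool's x, y, z in units of 25 mm (1.0 is 25 mm), a list of three; "angular": the turn, a rotation vector about the tool's x, y, z in rad, a list of three. A call has exactly 5 rows; each row is the pose to reach, as a shift and turn from the pose commanded when the call began, along the tool's axes at that moment; what a row does not reach only later rows make up. A row lasts 1/12 s, in which the tool goes at most 41.7 mm and 7.16 degrees, less where a joint would pass 70% of its speed; a pose out of reach is approached as far as the arm can. A call with a gripper value outside its range is refused whole. "jaw" is the finger opening in mm, from 0 to 85.4, set as the call begins (left out, the last holds). The fingers move at their own pace and stop on an object; "newtons" is the grip in N (left out, the last holds). Time passes only in rows, so rows that repeat a pose let the fingers close, or fill a call up. It gives the time, the measured TCP pose, the force, the opening and the grip force at its end, in the units of the state.
- env.observe(): the state, without advancing time (a new reading comes with each control period).
- env.grab_frame(name): name is "scene" or "side" or "wrist"; returns (picture, depth): 420x560x3 uint8, red, green, blue; 420x560 float32, m along the optical axis (not along the pixel's ray), 0 where there is no reading.
- env.calibration(name): a dict with "camera_matrix" (3x3 intrinsics, pixels), "k1" (the pictures are not rectified: a ray, as slopes to the right and down, at radius r is drawn at 1 + k1 r^2 times it, then the intrinsics apply), "position" and "attitude" of the camera in the world; the wrist camera has in their place "T_tool_cam" (4x4, takes a point from camera to tool coordinates, whose origin is the TCP and whose axes are the flange's). Camera axes: x right, y down, z forward; pixel columns grow to the right and rows downward; lengths in m; the calibration is good to about 2 mm. A picture is of the moment at which its call begins: read the wrist's pose just before it. calibration takes no time and is no camera call.
- env.job_done(): hands the job in; it is judged then, once.
The state is a dict: "time_s": time; "qpos": joint angles; "qd": joint speeds; "joint_torque": joint torques, N m; "position": TCP position; "eef_rot": TCP orientation; "ft_force": force on the tool from outside, world axes, zero at the start; "wrist_torque": the same for the moment, N m; "finger_gap": finger opening in m; "finger_force": force on a finger pad.
Only numpy, scipy, OpenCV 4.12 (cv2) and the standard library are available. Lean on these libraries where they do the work, as an engineer would, in place of code of your own. Each camera call takes 0.05 s, during which the arm holds its last target. There are 200 camera calls.

## Working session

There is one attempt and no reset: what is moved stays moved. The work goes in short steps, Python scripts to look and compute and a tool call to move; the robot and the scene stay as the last step left them, time stands still between calls to the robot, and variables do not carry over. Pictures are saved under pics/ and viewed, at most 10 in all, crops included, and the job is handed in when it is done.

Besides the shell and the picture viewer there is one more tool, called after "Request:" in YAML: its name, and indented under it one key for each argument. step_arm: Moves the arm, as the interface text tells. Its arguments: {"type":"object","properties":{"translation":{"type":"array"},"angular":{"type":"array"},"jaw":{"type":"number"},"newtons":{"type":"number"}},"required":["translation","angular"]}

```bash
mkdir -p pics; cat > h.py <<'E'
import numpy as np, cv2
from station import env
def shot(n,f=None):
    s=env.observe(); im,d=env.grab_frame(n)
    if f: cv2.imwrite('pics/'+f,im[:,:,::-1])
    return s,im,d
def cam(n,s=None):
    c=env.calibration(n)
    K=np.array(c['camera_matrix']);k1=c['k1']
    if n=='wrist':
        T=np.array(c['T_tool_cam']);W=np.eye(4);W[:3,:3]=np.array(s['eef_rot']);W[:3,3]=s['position'];M=W@T
        return K,k1,M[:3,:3],M[:3,3]
    return K,k1,np.array(c['attitude']),np.array(c['position'])
def rays(uv,K,k1):
    uv=np.atleast_2d(uv).astype(float)
    p=cv2.undistortPoints(uv[:,None],K,np.array([k1,0,0,0,0.]))[:,0]
    return np.c_[p,np.ones(len(p))]
def plane(uv,z,C):
    K,k1,R,t=C; r=rays(uv,K,k1)@R.T
    return t+r*((z-t[2])/r[:,2])[:,None]
def depthpts(uv,d,C):
    K,k1,R,t=C; uv=np.atleast_2d(uv); r=rays(uv,K,k1)
    return t+(r*d[uv[:,1].astype(int),uv[:,0].astype(int)][:,None])@R.T
def cloud(d,C):
    v,u=np.mgrid[:d.shape[0],:d.shape[1]]
    return depthpts(np.c_[u.ravel(),v.ravel()],d,C).reshape(*d.shape,3)
E
python3 - <<'E'
from h import *
for n in ['scene','side','wrist']:
    s,im,d=shot(n,n+'0.png'); C=cam(n,s); print(n,C[0].tolist(),C[1],C[2].round(3).tolist(),C[3].round(3))
    np.savez(n+'0.npz',im=im,d=d)
s=env.observe();print(s)
a=[cv2.imread(f'pics/{n}0.png') for n in ['scene','side']]
E
```

```text
scene [[464.1114401751565, 0.0, 272.50565056803083], [0.0, 464.1114401751565, 209.62157741878795], [0.0, 0.0, 1.0]] -0.09218512779341469 [[0.592, -0.453, 0.667], [-0.806, -0.309, 0.505], [-0.023, -0.836, -0.548]] [-0.237 -0.665  0.75 ]
side [[389.12700952050085, 0.0, 275.3241887306848], [0.0, 389.12700952050085, 204.11356604400572], [0.0, 0.0, 1.0]] 0.015289750050569505 [[-0.948, -0.198, 0.25], [-0.318, 0.532, -0.785], [0.023, -0.823, -0.567]] [0.315 0.797 0.695]
wrist [[292.22867189275416, 0.0, 275.36809972870003], [0.0, 292.22867189275416, 212.4829871767682], [0.0, 0.0, 1.0]] -0.0024186012202580564 [[0.232, 0.925, 0.301], [0.973, -0.219, -0.074], [-0.003, 0.31, -0.951]] [0.056 0.577 0.374]
{'time_s': 0.15, 'qpos': array([ 6.86620390e+01,  1.79798769e+01,  2.59285076e+00,  7.46902301e+01,
       -4.38576100e-04,  8.20030124e+01]), 'qd': array([-0.0151053 , -0.24047059,  0.23851477,  0.02830766, -0.03611301,
        0.06038088]), 'joint_torque': array([ 1.33221838e-03, -4.81064773e+01,  2.98815823e+01,  1.39410625e-02,
       -1.28491724e-04, -3.08757777e-06]), 'position': array([0.13253907, 0.55913414, 0.23063066]), 'eef_rot': array([[-9.73014068e-01,  2.30745290e-01, -4.83501491e-04],
       [ 2.30745726e-01,  9.73013271e-01, -1.25873031e-03],
       [ 1.80007277e-04, -1.33632820e-03, -9.99999091e-01]]), 'ft_force': array([-0.10819907,  0.71180468,  0.14096534]), 'wrist_torque': array([0.02531207, 0.01767584, 0.00748101]), 'finger_force': 0.0, 'finger_gap': 0.08562147196215712}
```

View pics/scene0.png

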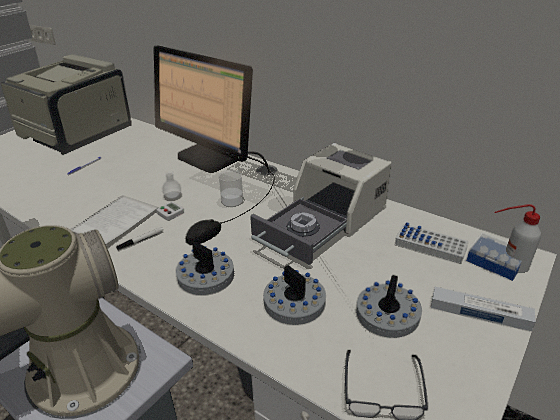

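View pics/side0.png

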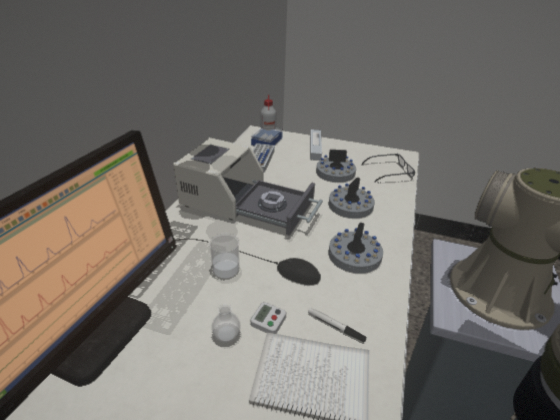

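The scene view shows three look-alike carousels. The rightmost is at (390,305) in scene and (337,165) in side. The hub is at (303,222) in scene, and the drawer is open with its handle at about (280,258).

```bash
cat > m.py <<'E'
from h import *
def fitc(p):
    A=np.c_[2*p[:,:2],np.ones(len(p))]; x=np.linalg.lstsq(A,(p[:,:2]**2).sum(1),rcond=None)[0]
    return x[:2],np.sqrt(x[2]+x[:2]@x[:2])
def axis(p):
    m=p[:,:2].mean(0); w,v=np.linalg.eigh(np.cov((p[:,:2]-m).T)); a=v[:,1]
    return m,np.degrees(np.arctan2(a[1],a[0]))%180,2*np.sqrt(3*w)
for n,(u,v) in [('scene',(390,305)),('side',(337,165))]:
    f=np.load(n+'0.npz'); im,d=f['im'],f['d']; C=cam(n); P=cloud(d,C)
    print(n,'bench z',np.median(P[250:350,60 if n=='scene' else 380,2]))
    W=np.zeros(d.shape,bool); W[v-38:v+38,u-40:u+40]=1
    hsv=cv2.cvtColor(im,cv2.COLOR_RGB2HSV)
    fin=W&(P[...,2]>.06)&(P[...,2]<.1)&(hsv[...,2]<90)
    p=P[fin]; print('fin',len(p),axis(p), 'zmax',np.percentile(p[:,2],97))
    top=p[p[:,2]>.083]; print('fintop',len(top),axis(top) if len(top)>5 else '')
    cap=W&(hsv[...,0]>100)&(hsv[...,0]<128)&(hsv[...,1]>110)
    k,l,st,ce=cv2.connectedComponentsWithStats(cap.astype(np.uint8))
    c=ce[1:][st[1:,4]>6]; q=plane(c,.044,C); print('caps',len(c),fitc(q))
f=np.load('scene0.npz'); im,d=f['im'],f['d']; C=cam('scene'); P=cloud(d,C)
# hub
w=(slice(205,240),slice(280,328)); p=P[w].reshape(-1,3); h,e=np.histogram(p[:,2],bins=np.arange(0,.1,.004)); print(dict(zip(e.round(3),h)))
for uv in [(268,248),(292,256),(252,216),(318,262),(303,222),(284,240),(330,222),(258,247),(297,240)]: print(uv,P[uv[1],uv[0]].round(3))
E
python3 m.py
```

```text
scene bench z 0.2337822919333321
fin 204 (array([ 0.47269063, -0.4324195 ]), np.float64(14.192213488844118), array([0.01470566, 0.06376591])) zmax 0.09134266111889906
fintop 134 (array([ 0.47932413, -0.43026376]), np.float64(14.406756607645548), array([0.01412598, 0.0610947 ]))
caps 12 (array([ 0.48330891, -0.42886197]), np.float64(0.05293497291846332))
side bench z 0.0010431455629647535
fin 353 (array([ 0.46017686, -0.29773521]), np.float64(94.02701062853032), array([0.1691895 , 0.40997709])) zmax 0.09128601524054412
fintop 108 (array([ 0.43571118, -0.32468189]), np.float64(113.51397508411297), array([0.0475768, 0.3667914]))Traceback (most recent call last):
  File "m.py", line 18, in <module>
    c=ce[1:][st[1:,4]>6]; q=plane(c,.044,C); print('caps',len(c),fitc(q))
                            ~~~~~^^^^^^^^^^
  File "h.py", line 19, in plane
    K,k1,R,t=C; r=rays(uv,K,k1)@R.T
                  ~~~~^^^^^^^^^
  File "h.py", line 16, in rays
    p=cv2.undistortPoints(uv[:,None],K,np.array([k1,0,0,0,0.]))[:,0]
      ~~~~~~~~~~~~~~~~~~~^^^^^^^^^^^^^^^^^^^^^^^^^^^^^^^^^^^^^^
cv2.error: OpenCV(4.12.0) /io/opencv/modules/calib3d/src/undistort.dispatch.cpp:347: error: (-215:Assertion failed) CV_IS_MAT(_src) && CV_IS_MAT(_dst) && (_src->rows == 1 || _src->cols == 1) && (_dst->rows == 1 || _dst->cols == 1) && _src->cols + _src->rows - 1 == _dst->rows + _dst->cols - 1 && (CV_MAT_TYPE(_src->type) == CV_32FC2 || CV_MAT_TYPE(_src->type) == CV_64FC2) && (CV_MAT_TYPE(_dst->type) == CV_32FC2 || CV_MAT_TYPE(_dst->type) == CV_64FC2) in function 'cvUndistortPointsInternal'
```

```bash
python3 - <<'E'
import cv2
a=cv2.imread('pics/scene0.png')[140:350,190:440]
cv2.imwrite('pics/crop.png',cv2.resize(a,(714,600),interpolation=2))
E
```

```text
(no output)
```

View pics/crop.png

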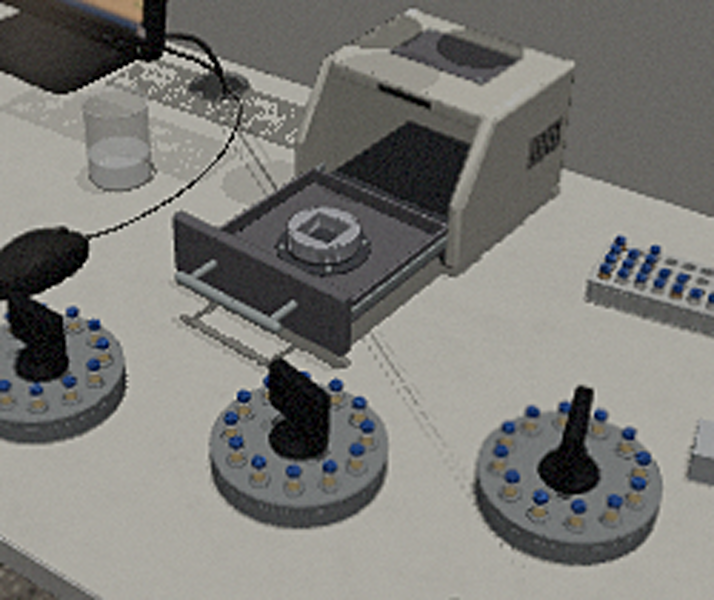

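The crop shows the hub with its square recess at (324,240), inside the open drawer, and the target carousel at (568,470) with its fin nearly edge-on. Next I measure the hub and the drawer.

```bash
sed -i "s/for n,(u,v) in .*/for n,(u,v) in [('scene',(390,305))]:/" m.py; cat >> m.py <<'E'
hub=np.zeros(d.shape,bool); hub[200:245,275:335]=1
zt=np.median(P[...,2][hub&(P[...,2]>.05)&(P[...,2]<.075)]); print('hubtop z',zt)
hs=cv2.cvtColor(im,cv2.COLOR_RGB2HSV)
br=(hub&(hs[...,2]>120)).astype(np.uint8)
k,l,st,ce=cv2.connectedComponentsWithStats(br); i=1+st[1:,4].argmax(); print(st[i],ce[i])
top=(l==i)&(P[...,2]>zt-.004)&(P[...,2]<zt+.006)
cs,hi=cv2.findContours(top.astype(np.uint8),cv2.RETR_CCOMP,cv2.CHAIN_APPROX_NONE)
for c,h in zip(cs,hi[0]):
    if len(c)<12: continue
    q=plane(c[:,0].astype(float),zt,C)
    print('outer' if h[3]<0 else 'hole',len(c),fitc(q), cv2.minAreaRect(q[:,:2].astype(np.float32)*1000))
E
python3 m.py; sed -n 1,1p m.py >/dev/null
python3 - <<'E'
from h import *
for n,box in [('scene',(235,275,245,330)),('side',None)]:
    f=np.load(n+'0.npz'); C=cam(n); P=cloud(f['d'],C)
    X=P.reshape(-1,3); m=(X[:,0]>.3)&(X[:,0]<.8)&(X[:,1]>-.4)&(X[:,1]<.15)
    # handle and panel: print plan-view grid of max height
    g=np.zeros((25,28)); 
    for p in X[m]:
        i=int((p[0]-.3)/.02);j=int((.15-p[1])/.02)
        if 0<=i<25 and 0<=j<28: g[i,j]=max(g[i,j],p[2]*1000)
    print(n); 
    for i in range(24,-1,-1): print('%.2f '%(.3+.02*i)+' '.join('%3d'%x for x in g[i]))
E
```

```text
scene bench z 0.2337822919333321
fin 204 (array([ 0.47269063, -0.4324195 ]), np.float64(14.192213488844118), array([0.01470566, 0.06376591])) zmax 0.09134266111889906
fintop 134 (array([ 0.47932413, -0.43026376]), np.float64(14.406756607645548), array([0.01412598, 0.0610947 ]))
caps 12 (array([ 0.48330891, -0.42886197]), np.float64(0.05293497291846332))
{np.float64(0.0): np.int64(11), np.float64(0.004): np.int64(0), np.float64(0.008): np.int64(0), np.float64(0.012): np.int64(0), np.float64(0.016): np.int64(3), np.float64(0.02): np.int64(32), np.float64(0.024): np.int64(9), np.float64(0.028): np.int64(407), np.float64(0.032): np.int64(393), np.float64(0.036): np.int64(137), np.float64(0.04): np.int64(89), np.float64(0.044): np.int64(110), np.float64(0.048): np.int64(78), np.float64(0.052): np.int64(164), np.float64(0.056): np.int64(61), np.float64(0.06): np.int64(14), np.float64(0.064): np.int64(16), np.float64(0.068): np.int64(17), np.float64(0.072): np.int64(46), np.float64(0.076): np.int64(69), np.float64(0.08): np.int64(0), np.float64(0.084): np.int64(0), np.float64(0.088): np.int
[... 5946 characters left out ...]
.40   2  22  22   2   3  24  28  47  46  47   1   3   4   5   3  25  33  86  91  91  28  46  25   0   0   0   1  17
0.38   3   2   3   2  25  29  47  48  50  49  48   0   2   2   2  23  49  83  91  91  91  28  27   0   0   1   3   1
0.36   3   2   2   2  27  50  28  36  36  43  48  28   1   2   3   2  45  48  29  34  29  50  28  24   0   2   2   1
0.34   2   2   2   2  28  49  91  91  92  90  48   0   0   1   2   3  28  46  47  49  49  47  26   1   1   2   1   2
0.32   3   2   3   3  27  51  29  52  85  87  49  27   0   2   2   3   2  27  28  48  27  26   2   2   2   3   2   2
0.30   3   2   2   3  26  49  49  47  38  49  47  27   2   3   4   3   2   3   2   3   2   3   1   1   1   4   2   3
```

Request:
step_arm:
  translation:
    - [-1.4,-0.75,-0.1]
    - [-2.8,-1.5,-0.2]
    - [-4.2,-2.3,-0.3]
    - [-5.5,-3,-0.4]
    - [-6.8,-3.75,-0.4]
  angular:
    - [0,0,0]
    - [0,0,0]
    - [0,0,0]
    - [0,0,0]
    - [0,0,0]

```text
time_s: 0.57
position: [0.2775, 0.4279, 0.2416]
eef_rot: [[-0.973, 0.23, 0.0], [0.23, 0.973, 0.0], [-0.0, 0.001, -1.0]]
ft_force: [1.1, 0.8, -0.1]
finger_gap: 0.0853
finger_force: 0.0
```

Request:
step_arm:
  translation:
    - [-1.4,-0.75,-0.1]
    - [-2.8,-1.5,-0.2]
    - [-4.2,-2.3,-0.3]
    - [-5.5,-3,-0.4]
    - [-6.8,-3.75,-0.4]
  angular:
    - [0,0,0]
    - [0,0,0]
    - [0,0,0]
    - [0,0,0]
    - [0,0,0]

```text
time_s: 0.98
position: [0.4215, 0.2972, 0.2517]
eef_rot: [[-0.973, 0.231, 0.001], [0.231, 0.973, 0.0], [-0.0, 0.001, -1.0]]
ft_force: [0.4, 0.7, 0.4]
finger_gap: 0.0851
finger_force: 0.0
```

Request:
step_arm:
  translation:
    - [-0.7,-1,0]
    - [-1.4,-2,0]
    - [-2,-3,0]
    - [-2.6,-4,0]
    - [-3.2,-4.85,0]
  angular:
    - [0,0,0]
    - [0,0,0]
    - [0,0,0]
    - [0,0,0]
    - [0,0,0]

```text
time_s: 1.4
position: [0.4701, 0.1604, 0.251]
eef_rot: [[-0.973, 0.231, -0.001], [0.231, 0.973, -0.0], [0.001, -0.0, -1.0]]
ft_force: [0.3, -0.1, -0.7]
finger_gap: 0.0854
finger_force: 0.0
```

Request:
step_arm:
  translation:
    - [-0.7,-1,0]
    - [-1.4,-2,0]
    - [-2,-3,0]
    - [-2.6,-4,0]
    - [-3.2,-4.85,0]
  angular:
    - [0,0,0]
    - [0,0,0]
    - [0,0,0]
    - [0,0,0]
    - [0,0,0]

```text
time_s: 1.82
position: [0.52, 0.024, 0.2511]
eef_rot: [[-0.973, 0.231, -0.001], [0.231, 0.973, -0.0], [0.001, -0.0, -1.0]]
ft_force: [0.9, 0.3, -0.1]
finger_gap: 0.0858
finger_force: 0.0
```

Request:
step_arm:
  translation:
    - [-0.7,-1,0]
    - [-1.4,-2,0]
    - [-2.1,-3.2,0]
    - [-3.2,-4.85,0]
    - [-3.2,-4.85,0]
  angular:
    - [0,0,0]
    - [0,0,0]
    - [0,0,0]
    - [0,0,0]
    - [0,0,0]

```text
time_s: 2.23
position: [0.5714, -0.116, 0.2503]
eef_rot: [[-0.972, 0.235, 0.001], [0.235, 0.972, -0.002], [-0.001, -0.002, -1.0]]
ft_force: [-0.3, -0.6, -0.5]
finger_gap: 0.0854
finger_force: 0.0
```

```bash
cat > go.py <<'E'
from h import *
def plan(pos,yaw=None,s=None):
    s=s or env.observe(); R=np.array(s['eef_rot']); p=np.array(s['position'])
    cur=np.degrees(np.arctan2(R[1,0],R[0,0]))
    out=R.T@(np.array(pos)-p)/.025
    dy=0 if yaw is None else (cur-yaw+180)%360-180   # +z tool (down) turn lowers yaw
    print('pos',p.round(4),'yaw',round(cur,2),'units',out.round(2),'tool-z rad',round(-0+np.radians(dy),4),'F',np.round(s['ft_force'],1),'gap',round(s['finger_gap'],4),'t',round(s['time_s'],2))
E
python3 - <<'E'
from h import *; from go import plan
s,im,d=shot('wrist','hub.png'); np.savez('hub.npz',im=im,d=d,p=s['position'],R=s['eef_rot'])
plan([.483,-.429,.2],194.3,s)
C=cam('wrist',s);P=cloud(d,C)
a=P[...,2]
m=(a>.05)&(a<.064)&(np.hypot(P[...,0]-.616,P[...,1]+.119)<.045)
z=np.median(a[m]);print('z',z,m.sum())
cs,hi=cv2.findContours(m.astype(np.uint8),cv2.RETR_CCOMP,cv2.CHAIN_APPROX_NONE)
for c,h in zip(cs,hi[0]):
    if len(c)<30: continue
    q=plane(c[:,0].astype(float),z,C)[:,:2]; print(len(c),h[3],cv2.minEnclosingCircle((q*1000).astype(np.float32)),cv2.minAreaRect((q*1000).astype(np.float32)))
m=(a>.07)&(a<.085)&(P[...,0]<.56); X=P[m][:,:2]; v=cv2.fitLine(X.astype(np.float32),cv2.DIST_HUBER,0,.01,.01).ravel();print('panel top',v,X.min(0),X.max(0))
E
```

```text
pos [ 0.5714 -0.116   0.2503] yaw 166.41 units [  0.5  -13.     2.04] tool-z rad -0.4869 F [-0.3 -0.6 -0.5] gap 0.0854 t 2.23
z 0.05654957871279709 1535
153 -1 ((618.0136108398438, -118.89322662353516), 34.50275421142578) ((618.2570190429688, -118.88739013671875), (66.65642547607422, 68.05126190185547), 76.3896255493164)
107 0 ((617.4766235351562, -118.45826721191406), 24.709877014160156) ((617.9564208984375, -118.83316040039062), (37.757205963134766, 37.269840240478516), 87.20016479492188)
panel top [ 0.10427056  0.994549    0.52747643 -0.10481513] [ 0.3975507  -0.42581952] [ 0.54299642 -0.01068162]
```

View pics/hub.png

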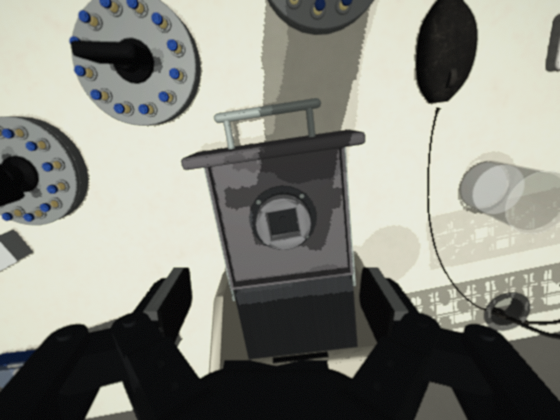

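The wrist view shows the hub at (283,222) with its square recess roughly aligned to the drawer. The handle is at (267,108) and the target carousel is outside on the left. I'll refine the recess angle while moving to the carousel.

```bash
python3 - <<'E'
from h import *
f=np.load('hub.npz'); im,d=f['im'],f['d']; s=dict(position=f['p'],eef_rot=f['R']); C=cam('wrist',s); P=cloud(d,C); a=P[...,2]
near=np.hypot(P[...,0]-.618,P[...,1]+.119)<.032
g=cv2.cvtColor(im,cv2.COLOR_RGB2GRAY)
print(g[205:241:3,262:306:3])
for th in (60,80,100):
    m=(near&(g<th)).astype(np.uint8); k,l,st,ce=cv2.connectedComponentsWithStats(m); i=1+st[1:,4].argmax()
    c=cv2.findContours((l==i).astype(np.uint8),cv2.RETR_EXTERNAL,cv2.CHAIN_APPROX_NONE)[0][0][:,0].astype(float)
    print(th,st[i],cv2.minAreaRect((plane(c,.055,C)[:,:2]*1000).astype(np.float32)))
m=(a>.072)&(a<.085)&(abs(P[...,0]-.52)<.035)&(abs(P[...,1]+.1)<.105)
X=P[m][:,:2]; v=cv2.fitLine(X.astype(np.float32),cv2.DIST_HUBER,0,.01,.01).ravel();print('panel',v,np.degrees(np.arctan2(v[1],v[0]))-90,X.min(0),X.max(0))
m=(a>.042)&(a<.06)&(abs(P[...,0]-.475)<.03)&(abs(P[...,1]+.1)<.08)
X=P[m][:,:2]; v=cv2.fitLine(X.astype(np.float32),cv2.DIST_HUBER,0,.01,.01).ravel();print('bar',v,np.degrees(np.arctan2(v[1],v[0]))-90,X.min(0),X.max(0))
E
```

```text
[[ 70 110 133 131 129 130 132 134 135 137 138 127 130 118  54]
 [118 137 131 129 130 132 132 128 121 101  79  80 134 135 109]
 [121 125 118 106  87  66  48  41  41  41  41  57 130 134 128]
 [130  98  44  39  40  40  42  40  41  41  41  45 127 130 127]
 [137 115  50  40  41  41  35  38  41  39  43  40 117 133 130]
 [135 123  58  39  40  41  39  40  41  41  41  40 104 133 129]
 [133 134  67  39  40  40  40  41  42  40  42  41  87 134 130]
 [131 134  85  39  39  39  41  42  38  41  39  39  66 134 131]
 [129 133 100  38  40  38  39  40  40  39  38  39  51 129 131]
 [127 132 119  45  38  38  37  41  49  60  67  69  74 126 131]
 [128 132 124  66  79  81  82  76  72  72  72  74  79 115 110]
 [123 132 130  75  75  74  77  83  96 116 133 138 144 141 106]]
60 [267 209  32  26 627] ((616.1921997070312, -118.92203521728516), (34.91341781616211, 29.45946502685547), 86.6019058227539)
80 [266 208  34  32 802] ((618.9810180664062, -119.1300048828125), (36.733306884765625, 36.325416564941406), 87.21024322509766)
100 [265 208  36  33 888] ((619.135498046875, -119.47167205810547), (38.49199295043945, 38.17123794555664), 86.66976165771484)
panel [ 0.09512867  0.995465    0.52724797 -0.10722455] -5.4587326 [ 0.51144454 -0.20497763] [ 0.54299642 -0.01068162]
bar [ 0.09420349  0.99555296  0.48513296 -0.11366685] -5.4054794 [ 0.47511664 -0.16554858] [ 0.50496646 -0.04691167]
```

Request:
step_arm:
  translation:
    - [0,-1.3,0]
    - [0.1,-2.6,0]
    - [0.2,-4,0]
    - [0.3,-5.2,0]
    - [0.3,-6.5,0]
  angular:
    - [0,0,0]
    - [0,0,0]
    - [0,0,0]
    - [0,0,0]
    - [0,0,0]

```text
time_s: 2.7
position: [0.5241, -0.2668, 0.2512]
eef_rot: [[-0.973, 0.23, -0.001], [0.23, 0.973, 0.001], [0.001, 0.001, -1.0]]
ft_force: [0.1, 0.3, -1.2]
finger_gap: 0.0856
finger_force: 0.0
```

Request:
step_arm:
  translation:
    - [0,-1.3,0]
    - [0.1,-2.6,0]
    - [0.2,-4,0]
    - [0.2,-5.2,0]
    - [0.2,-6.5,0]
  angular:
    - [0,0,-0.1]
    - [0,0,-0.2]
    - [0,0,-0.3]
    - [0,0,-0.4]
    - [0,0,-0.487]

```text
time_s: 3.12
position: [0.4823, -0.424, 0.2512]
eef_rot: [[-0.966, -0.257, -0.0], [-0.257, 0.966, 0.001], [-0.0, 0.001, -1.0]]
ft_force: [1.1, -1.4, 0.6]
finger_gap: 0.0855
finger_force: 0.0
```

```bash
python3 - <<'E'
from h import *; from go import plan
s,im,d=shot('wrist','car.png'); C=cam('wrist',s);P=cloud(d,C);a=P[...,2]
near=np.hypot(P[...,0]-.483,P[...,1]+.429)<.075
m=near&(a>.08)&(a<.097); q=P[m][:,:2]; print(m.sum(),cv2.minAreaRect((q*1000).astype(np.float32)),q.mean(0),np.median(a[m]))
hsv=cv2.cvtColor(im,cv2.COLOR_RGB2HSV); cap=near&(hsv[...,0]>100)&(hsv[...,0]<128)&(hsv[...,1]>110)
k,l,st,ce=cv2.connectedComponentsWithStats(cap.astype(np.uint8)); c=ce[1:][st[1:,4]>15]; q=plane(c,.046,C)[:,:2]
A=np.c_[2*q,np.ones(len(q))]; x=np.linalg.lstsq(A,(q**2).sum(1),rcond=None)[0]; print(len(c),x[:2],np.sqrt(x[2]+x[:2]@x[:2]))
plan([.483,-.429,.056],194.3,s)
E
```

```text
678 ((484.32647705078125, -430.59033203125), (59.039085388183594, 13.209617614746094), 14.846627235412598) [ 0.48267903 -0.43071938] 0.09015250861790161
13 [ 0.58165706 -0.49479509] 0.13222768742894017
pos [ 0.4823 -0.424   0.2512] yaw -165.12 units [ 0.02 -0.21  7.81] tool-z rad 0.0102 F [ 1.1 -1.4  0.6] gap 0.0855 t 3.12
```

View pics/car.png

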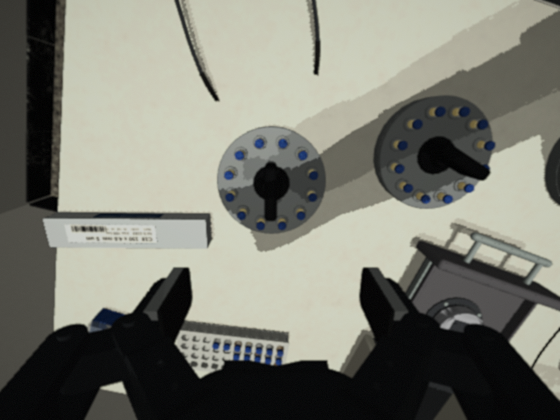

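The wrist view shows the target carousel upright below, grip at (271,190), with the fin aligned with the tool's x. The fin centre is at (0.484,-0.4305).

Request:
step_arm:
  translation:
    - [0,-0.1,1.4]
    - [0,-0.27,2.8]
    - [0,-0.27,4.2]
    - [0,-0.27,5.5]
    - [0,-0.27,6.5]
  angular:
    - [0,0,0]
    - [0,0,0]
    - [0,0,0]
    - [0,0,0]
    - [0,0,0]

```text
time_s: 3.58
position: [0.4836, -0.4282, 0.0856]
eef_rot: [[-0.968, -0.251, -0.002], [-0.251, 0.968, 0.003], [0.001, 0.004, -1.0]]
ft_force: [1.2, 1.0, 0.3]
finger_gap: 0.0852
finger_force: 0.0
```

Request:
step_arm:
  translation:
    - [0,0,0.5]
    - [0,0,1.0]
    - [0,0,1.27]
    - [0,0,1.27]
    - [0,0,1.27]
  angular:
    - [0,0,0]
    - [0,0,0]
    - [0,0,0]
    - [0,0,0]
    - [0,0,0]

```text
time_s: 4.0
position: [0.4846, -0.4298, 0.0571]
eef_rot: [[-0.968, -0.252, -0.0], [-0.252, 0.968, 0.001], [0.0, 0.001, -1.0]]
ft_force: [0.5, 0.9, 0.2]
finger_gap: 0.0853
finger_force: 0.0
```

Request:
step_arm:
  translation:
    - [0,0,0]
    - [0,0,0]
    - [0,0,0]
    - [0,0,0]
    - [0,0,0]
  angular:
    - [0,0,0]
    - [0,0,0]
    - [0,0,0]
    - [0,0,0]
    - [0,0,0]
  jaw: 5
  newtons: 60

```text
time_s: 4.42
position: [0.4846, -0.4308, 0.0575]
eef_rot: [[-0.968, -0.251, 0.001], [-0.251, 0.968, -0.001], [-0.0, -0.001, -1.0]]
ft_force: [0.1, 0.7, -0.2]
finger_gap: 0.0254
finger_force: 0.0
```

Request:
step_arm:
  translation:
    - [0,0,0]
    - [0,0,0]
    - [0,0,0]
    - [0,0,0]
    - [0,0,0]
  angular:
    - [0,0,0]
    - [0,0,0]
    - [0,0,0]
    - [0,0,0]
    - [0,0,0]

```text
time_s: 4.83
position: [0.4845, -0.4306, 0.0574]
eef_rot: [[-0.968, -0.251, 0.0], [-0.251, 0.968, -0.0], [-0.0, -0.0, -1.0]]
ft_force: [-0.6, 1.3, 5.0]
finger_gap: 0.0134
finger_force: 59.6
```

Request:
step_arm:
  translation:
    - [0,0,-0.6]
    - [0,0,-1.6]
    - [0,0,-2.8]
    - [0,0,-4]
    - [0,0,-5]
  angular:
    - [0,0,0]
    - [0,0,0]
    - [0,0,0]
    - [0,0,0]
    - [0,0,0]

```text
time_s: 5.25
position: [0.484, -0.4303, 0.1824]
eef_rot: [[-0.968, -0.251, -0.001], [-0.251, 0.968, 0.001], [0.001, 0.001, -1.0]]
ft_force: [0.8, -0.2, -3.9]
finger_gap: 0.013
finger_force: 59.1
```

```bash
python3 - <<'E'
from h import *; from go import plan
s,im,d=shot('wrist','held.png'); C=cam('wrist',s);P=cloud(d,C);a=P[...,2]; p=s['position']
rel=P-p; near=(np.hypot(rel[...,0],rel[...,1])<.075)&(abs(rel[...,2])<.08)
z0=p[2]-.0565
hsv=cv2.cvtColor(im,cv2.COLOR_RGB2HSV); cap=near&(hsv[...,0]>100)&(hsv[...,0]<128)&(hsv[...,1]>110)
k,l,st,ce=cv2.connectedComponentsWithStats(cap.astype(np.uint8)); c=ce[1:][st[1:,4]>15]; q=plane(c,z0+.045,C)[:,:2]
A=np.c_[2*q,np.ones(len(q))]; x=np.linalg.lstsq(A,(q**2).sum(1),rcond=None)[0]; R=s['eef_rot']
dv=np.r_[x[:2]-p[:2],0]; print(len(c),x[:2],np.sqrt(x[2]+x[:2]@x[:2]),'offset world',dv,'tool',R.T@dv)
an=np.degrees(np.arctan2(*(q-x[:2]).T[::-1])); print(np.sort(an%30))
m=near&(rel[...,2]>-.036)&(rel[...,2]<-.025); print('deck rel z',np.median(rel[...,2][m]),m.sum())
plan([.618,-.119,.185],176.8,s)
E
```

```text
11 [ 0.50928964 -0.45276339] 0.0693803719449003 offset world [ 0.02524063 -0.02246374  0.        ] tool [-1.87823668e-02 -2.80878813e-02 -5.11912144e-05]
[ 1.4329015   2.14820721  3.54235459  6.92133027  8.56847938 14.09421316
 14.32213237 18.34481126 21.29369732 25.00320731 25.43349295]
deck rel z -0.030607251173966246 20308
pos [ 0.484  -0.4303  0.1824] yaw -165.44 units [-8.32 10.71 -0.1 ] tool-z rad 0.31 F [ 0.8 -0.2 -3.9] gap 0.013 t 5.25
```

View pics/held.png

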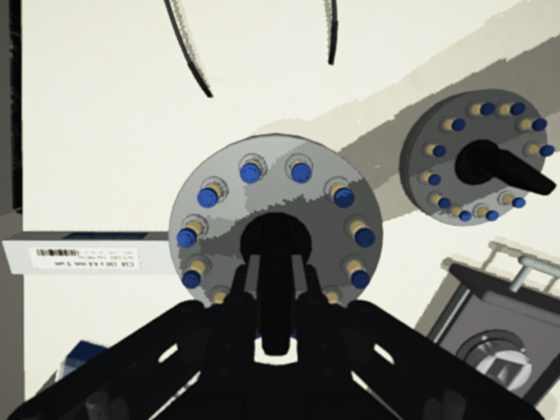

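Carousel is held level, with its caps ringed round (275,225). The stray blue blob at (85,360) spoiled the fit, so I'll refit with the carousel's own caps only.

```bash
python3 - <<'E'
from h import *
im=cv2.imread('pics/held.png')[:,:,::-1].copy(); s=env.observe(); C=cam('wrist',s); p=s['position'];R=s['eef_rot']
hsv=cv2.cvtColor(im,cv2.COLOR_RGB2HSV); cap=(hsv[...,0]>100)&(hsv[...,0]<128)&(hsv[...,1]>110)
w=np.zeros_like(cap);w[150:292,172:380]=1
k,l,st,ce=cv2.connectedComponentsWithStats((cap&w).astype(np.uint8)); c=ce[1:][st[1:,4]>80]; q=plane(c,p[2]-.0566+.044,C)[:,:2]
A=np.c_[2*q,np.ones(len(q))]; x=np.linalg.lstsq(A,(q**2).sum(1),rcond=None)[0]
dv=np.r_[x[:2]-p[:2],0]; print(len(c),np.sqrt(x[2]+x[:2]@x[:2]),'tool',R.T@dv)
print(np.sort(np.degrees(np.arctan2(*(q-x[:2]).T[::-1]))%30))
E
```

```text
8 0.053121157454744626 tool [-6.73899305e-04 -1.16605928e-03  8.99627670e-06]
[29.31376787 29.39708666 29.39873983 29.51667332 29.66853341 29.69210071
 29.82568472 29.9641637 ]
```

Request:
step_arm:
  translation:
    - [-0.6,0.8,0]
    - [-1.5,1.9,0]
    - [-2.4,3.1,0]
    - [-3.3,4.2,0]
    - [-4.16,5.37,0]
  angular:
    - [0,0,0]
    - [0,0,0]
    - [0,0,0]
    - [0,0,0]
    - [0,0,0]

```text
time_s: 5.72
position: [0.5511, -0.2729, 0.1799]
eef_rot: [[-0.968, -0.251, -0.002], [-0.251, 0.968, 0.001], [0.002, 0.002, -1.0]]
ft_force: [0.3, -1.0, -4.5]
finger_gap: 0.0133
finger_force: 59.5
```

Request:
step_arm:
  translation:
    - [-1,1.2,0]
    - [-2,2.5,0]
    - [-2.9,3.7,0]
    - [-3.7,4.7,0]
    - [-4.16,5.38,0]
  angular:
    - [0,0,0.06]
    - [0,0,0.12]
    - [0,0,0.19]
    - [0,0,0.25]
    - [0,0,0.31]

```text
time_s: 6.13
position: [0.6185, -0.1145, 0.1799]
eef_rot: [[-0.998, 0.056, -0.002], [0.056, 0.998, 0.002], [0.002, 0.002, -1.0]]
ft_force: [0.6, 0.3, -5.1]
finger_gap: 0.0134
finger_force: 59.5
```

```bash
python3 - <<'E'
from h import *; from go import plan
env.grab_frame('wrist');env.grab_frame('wrist')
plan([.618,-.1178,.116],176.8)
E
```

```text
pos [ 0.6183 -0.114   0.1798] yaw 177.03 units [-0.   -0.16  2.55] tool-z rad 0.004 F [ 0.  -0.5 -3.7] gap 0.013 t 6.23
```

Request:
step_arm:
  translation:
    - [0,-0.15,0.5]
    - [0,-0.15,1.1]
    - [0,-0.15,1.7]
    - [0,-0.15,2.1]
    - [0,-0.15,2.4]
  angular:
    - [0,0,0]
    - [0,0,0]
    - [0,0,0]
    - [0,0,0]
    - [0,0,0]

```text
time_s: 6.65
position: [0.6165, -0.1221, 0.1194]
eef_rot: [[-0.998, 0.056, -0.004], [0.056, 0.998, 0.001], [0.004, 0.001, -1.0]]
ft_force: [-0.6, 0.6, -5.0]
finger_gap: 0.0133
finger_force: 59.6
```

Request:
step_arm:
  translation:
    - [0,0,0.08]
    - [0,0,0.16]
    - [0,0,0.24]
    - [0,0,0.32]
    - [0,0,0.32]
  angular:
    - [0,0,0]
    - [0,0,0]
    - [0,0,0]
    - [0,0,0]
    - [0,0,0]

```text
time_s: 7.07
position: [0.6182, -0.122, 0.1143]
eef_rot: [[-0.998, 0.056, 0.001], [0.056, 0.998, -0.0], [-0.001, -0.0, -1.0]]
ft_force: [-0.5, 0.0, -4.0]
finger_gap: 0.013
finger_force: 59.6
```

Request:
step_arm:
  translation:
    - [0,0.1,0]
    - [0,0.16,0]
    - [0,0.16,0]
    - [0,0.16,0]
    - [0,0.16,0]
  angular:
    - [0,0,0]
    - [0,0,0]
    - [0,0,0]
    - [0,0,0]
    - [0,0,0]

```text
time_s: 7.48
position: [0.6183, -0.1178, 0.1142]
eef_rot: [[-0.998, 0.056, 0.0], [0.056, 0.998, -0.0], [-0.0, -0.0, -1.0]]
ft_force: [-0.0, -0.3, -4.0]
finger_gap: 0.0128
finger_force: 59.7
```

Request:
step_arm:
  translation:
    - [0,0,0.04]
    - [0,0,0.08]
    - [0,0,0.12]
    - [0,0,0.16]
    - [0,0,0.16]
  angular:
    - [0,0,0]
    - [0,0,0]
    - [0,0,0]
    - [0,0,0]
    - [0,0,0]

```text
time_s: 7.9
position: [0.6179, -0.1178, 0.1096]
eef_rot: [[-0.998, 0.056, -0.001], [0.056, 0.998, 0.0], [0.001, 0.0, -1.0]]
ft_force: [0.2, 0.3, -4.7]
finger_gap: 0.0129
finger_force: 59.7
```

Request:
step_arm:
  translation:
    - [0,0,0.04]
    - [0,0,0.08]
    - [0,0,0.12]
    - [0,0,0.14]
    - [0,0,0.14]
  angular:
    - [0,0,0]
    - [0,0,0]
    - [0,0,0]
    - [0,0,0]
    - [0,0,0]

```text
time_s: 8.32
position: [0.618, -0.1178, 0.1063]
eef_rot: [[-0.998, 0.056, -0.0], [0.056, 0.998, 0.0], [0.0, 0.0, -1.0]]
ft_force: [0.1, 0.4, -3.6]
finger_gap: 0.0135
finger_force: 59.7
```

It is entering the recess with no resistance.

Request:
step_arm:
  translation:
    - [0,0,0.05]
    - [0,0,0.1]
    - [0,0,0.15]
    - [0,0,0.2]
    - [0,0,0.2]
  angular:
    - [0,0,0]
    - [0,0,0]
    - [0,0,0]
    - [0,0,0]
    - [0,0,0]

```text
time_s: 8.73
position: [0.6179, -0.1178, 0.1011]
eef_rot: [[-0.998, 0.056, -0.001], [0.056, 0.998, 0.0], [0.001, 0.0, -1.0]]
ft_force: [0.1, 0.5, -4.5]
finger_gap: 0.0131
finger_force: 59.7
```

Request:
step_arm:
  translation:
    - [0,0,0.03]
    - [0,0,0.06]
    - [0,0,0.09]
    - [0,0,0.12]
    - [0,0,0.12]
  angular:
    - [0,0,0]
    - [0,0,0]
    - [0,0,0]
    - [0,0,0]
    - [0,0,0]

```text
time_s: 9.15
position: [0.6181, -0.1178, 0.0983]
eef_rot: [[-0.998, 0.056, -0.0], [0.056, 0.998, 0.0], [0.0, 0.0, -1.0]]
ft_force: [-1.0, -0.0, -3.7]
finger_gap: 0.0135
finger_force: 59.7
```

Request:
step_arm:
  translation:
    - [0,0,0.03]
    - [0,0,0.06]
    - [0,0,0.06]
    - [0,0,0.06]
    - [0,0,0.06]
  angular:
    - [0,0,0]
    - [0,0,0]
    - [0,0,0]
    - [0,0,0]
    - [0,0,0]

```text
time_s: 9.57
position: [0.6182, -0.1179, 0.0971]
eef_rot: [[-0.998, 0.056, 0.0], [0.056, 0.998, 0.0], [-0.0, 0.0, -1.0]]
ft_force: [-0.2, -0.3, -4.3]
finger_gap: 0.0134
finger_force: 59.7
```

Request:
step_arm:
  translation:
    - [0,0,0.02]
    - [0,0,0.04]
    - [0,0,0.06]
    - [0,0,0.06]
    - [0,0,0.06]
  angular:
    - [0,0,0]
    - [0,0,0]
    - [0,0,0]
    - [0,0,0]
    - [0,0,0]

```text
time_s: 9.98
position: [0.6182, -0.1178, 0.0955]
eef_rot: [[-0.998, 0.056, -0.0], [0.056, 0.998, 0.0], [0.0, 0.0, -1.0]]
ft_force: [-0.2, -0.1, -3.3]
finger_gap: 0.0133
finger_force: 59.9
```

Request:
step_arm:
  translation:
    - [0,0,0.01]
    - [0,0,0.03]
    - [0,0,0.04]
    - [0,0,0.04]
    - [0,0,0.04]
  angular:
    - [0,0,0]
    - [0,0,0]
    - [0,0,0]
    - [0,0,0]
    - [0,0,0]

```text
time_s: 10.4
position: [0.6182, -0.1179, 0.0954]
eef_rot: [[-0.998, 0.056, 0.001], [0.056, 0.998, -0.0], [-0.001, -0.0, -1.0]]
ft_force: [-3.0, 1.6, 4.8]
finger_gap: 0.0132
finger_force: 61.0
```

Request:
step_arm:
  translation:
    - [0,0,0]
    - [0,0,0]
    - [0,0,0]
    - [0,0,0]
    - [0,0,0]
  angular:
    - [0,0,0]
    - [0,0,0]
    - [0,0,0]
    - [0,0,0]
    - [0,0,0]
  jaw: 60

```text
time_s: 10.82
position: [0.6183, -0.1179, 0.0944]
eef_rot: [[-0.998, 0.056, 0.0], [0.056, 0.998, 0.0], [-0.0, 0.0, -1.0]]
ft_force: [-0.2, 0.3, 0.2]
finger_gap: 0.06
finger_force: 0.0
```

Request:
step_arm:
  translation:
    - [0,0,-0.1]
    - [0,0,-0.4]
    - [0,0,-1]
    - [0,0,-1.8]
    - [0,0,-2.8]
  angular:
    - [0,0,0]
    - [0,0,0]
    - [0,0,0]
    - [0,0,0]
    - [0,0,0]

```text
time_s: 11.23
position: [0.6173, -0.1176, 0.1645]
eef_rot: [[-0.998, 0.056, -0.002], [0.056, 0.998, 0.001], [0.002, 0.001, -1.0]]
ft_force: [1.0, 0.7, 0.1]
finger_gap: 0.0602
finger_force: 0.0
```

```bash
python3 - <<'E'
from h import *; from go import plan
s,im,d=shot('scene','placed.png'); C=cam('scene'); P=cloud(d,C)
hsv=cv2.cvtColor(im,cv2.COLOR_RGB2HSV)
near=np.hypot(P[...,0]-.618,P[...,1]+.119)<.068
cap=near&(hsv[...,0]>100)&(hsv[...,0]<128)&(hsv[...,1]>110); print('cap z',np.percentile(P[cap][:,2],[10,50,90]),cap.sum())
dk=near&(P[...,2]>.055)&(P[...,2]<.073)&~cap; X=P[dk]; A=np.c_[X[:,:2]-[.618,-.119],np.ones(len(X))]; print('deck',np.linalg.lstsq(A,X[:,2],rcond=None)[0],len(X))
b=(P[...,2]>.042)&(P[...,2]<.06)&(abs(P[...,0]-.475)<.04)&(abs(P[...,1]+.1)<.06); print('bar x',P[b].mean(0))
plan([.43,-.108,.17],174.6)
E
```

```text
cap z [0.08108835 0.17757507 0.31224131] 340
deck [0.00525907 0.00541957 0.0648017 ] 829
bar x [ 0.48762408 -0.11054719  0.05048435]
pos [ 0.6201 -0.1185  0.1712] yaw 176.81 units [ 7.62 -0.   -0.  ] tool-z rad 0.0385 F [ 1.8 -0.3  4.3] gap 0.0597 t 11.28
```

View pics/placed.png

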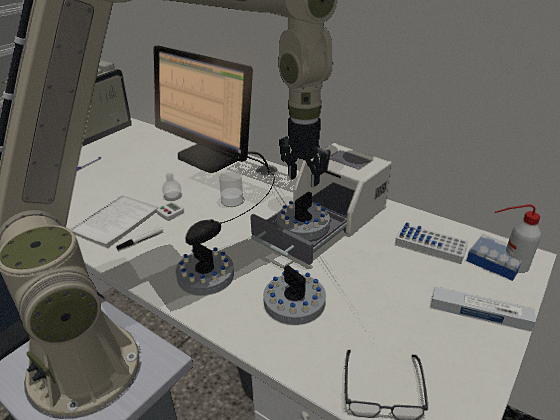

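The scene view shows the carousel seated level in the drawer at (304,218), gripper clear above it. The deck is at 65 mm, which matches fully home. I retreat to the front of the handle and close the fingers.

Request:
step_arm:
  translation:
    - [1.2,0,-0.1]
    - [2.7,0,-0.1]
    - [4.3,0,-0.1]
    - [6,0,-0.1]
    - [7.6,0,-0.1]
  angular:
    - [0,0,0]
    - [0,0,0.01]
    - [0,0,0.02]
    - [0,0,0.03]
    - [0,0,0.038]
  jaw: 0

```text
time_s: 11.7
position: [0.4269, -0.1071, 0.1674]
eef_rot: [[-0.996, 0.094, 0.001], [0.094, 0.996, -0.0], [-0.001, -0.0, -1.0]]
ft_force: [-0.3, -1.4, 0.2]
finger_gap: 0.0005
finger_force: 0.0
```

Request:
step_arm:
  translation:
    - [0,0,0]
    - [0,0,1]
    - [0,0,2.2]
    - [0,0,3.3]
    - [0,0,4]
  angular:
    - [0,0,0]
    - [0,0,0]
    - [0,0,0]
    - [0,0,0]
    - [0,0,0]

```text
time_s: 12.12
position: [0.428, -0.107, 0.0657]
eef_rot: [[-0.996, 0.094, -0.0], [0.094, 0.996, 0.0], [0.0, 0.0, -1.0]]
ft_force: [-0.5, 0.3, -0.6]
finger_gap: 0.0
finger_force: 0.0
```

```bash
python3 - <<'E'
from go import *
plan([.455,-.110,.037],174.6)
plan([.63,-.127,.037],174.6)
E
```

```text
pos [ 0.428  -0.107   0.0657] yaw 174.62 units [-1.09 -0.02  1.15] tool-z rad 0.0003 F [-0.5  0.3 -0.6] gap 0.0 t 12.12
pos [ 0.428  -0.107   0.0657] yaw 174.62 units [-8.12 -0.04  1.15] tool-z rad 0.0003 F [-0.5  0.3 -0.6] gap 0.0 t 12.12
```

Request:
step_arm:
  translation:
    - [0,0,0.6]
    - [0,0,1.15]
    - [-0.2,0,1.15]
    - [-0.5,0,1.15]
    - [-0.8,0,1.15]
  angular:
    - [0,0,0]
    - [0,0,0]
    - [0,0,0]
    - [0,0,0]
    - [0,0,0]

```text
time_s: 12.53
position: [0.4501, -0.1096, 0.0394]
eef_rot: [[-0.996, 0.094, 0.002], [0.094, 0.996, -0.001], [-0.002, -0.0, -1.0]]
ft_force: [0.6, -0.4, -0.2]
finger_gap: 0.0002
finger_force: 0.0
```

Request:
step_arm:
  translation:
    - [-0.2,0,0]
    - [-0.4,0,0]
    - [-0.65,0,0]
    - [-0.95,0,0]
    - [-1.25,0,0]
  angular:
    - [0,0,0]
    - [0,0,0]
    - [0,0,0]
    - [0,0,0]
    - [0,0,0]

```text
time_s: 12.95
position: [0.4772, -0.1116, 0.0381]
eef_rot: [[-0.996, 0.094, -0.006], [0.094, 0.996, 0.0], [0.006, -0.0, -1.0]]
ft_force: [-9.5, -0.0, 6.9]
finger_gap: -0.0003
finger_force: 4.1
```

Request:
step_arm:
  translation:
    - [-0.3,0,0]
    - [-0.6,0,0]
    - [-0.9,0,0]
    - [-1.2,0,0]
    - [-1.5,0,0]
  angular:
    - [0,0,0]
    - [0,0,0]
    - [0,0,0]
    - [0,0,0]
    - [0,0,0]

```text
time_s: 13.37
position: [0.5143, -0.1151, 0.038]
eef_rot: [[-0.996, 0.094, -0.006], [0.094, 0.996, 0.001], [0.006, 0.0, -1.0]]
ft_force: [-8.3, 0.8, 5.2]
finger_gap: 0.0001
finger_force: 4.1
```

Request:
step_arm:
  translation:
    - [-0.3,0,0]
    - [-0.6,0,0]
    - [-0.9,0,0]
    - [-1.2,0,0]
    - [-1.5,0,0]
  angular:
    - [0,0,0]
    - [0,0,0]
    - [0,0,0]
    - [0,0,0]
    - [0,0,0]

```text
time_s: 13.78
position: [0.5517, -0.1186, 0.038]
eef_rot: [[-0.996, 0.094, -0.006], [0.094, 0.996, 0.001], [0.006, 0.0, -1.0]]
ft_force: [-8.0, -0.7, 6.3]
finger_gap: -0.0001
finger_force: 4.1
```

Request:
step_arm:
  translation:
    - [-0.3,0,0]
    - [-0.6,0,0]
    - [-0.9,0,0]
    - [-1.2,0,0]
    - [-1.5,0,0]
  angular:
    - [0,0,0]
    - [0,0,0]
    - [0,0,0]
    - [0,0,0]
    - [0,0,0]

```text
time_s: 14.2
position: [0.5891, -0.1221, 0.038]
eef_rot: [[-0.996, 0.094, -0.006], [0.094, 0.996, 0.001], [0.006, 0.0, -1.0]]
ft_force: [-7.6, 0.3, 6.7]
finger_gap: 0.0002
finger_force: 4.0
```

Request:
step_arm:
  translation:
    - [-0.2,0,0]
    - [-0.4,0,0]
    - [-0.6,0,0]
    - [-0.8,0,0]
    - [-1.0,0,0]
  angular:
    - [0,0,0]
    - [0,0,0]
    - [0,0,0]
    - [0,0,0]
    - [0,0,0]

```text
time_s: 14.62
position: [0.614, -0.1244, 0.038]
eef_rot: [[-0.996, 0.094, -0.006], [0.094, 0.996, 0.001], [0.006, 0.0, -1.0]]
ft_force: [-7.2, 0.4, 4.5]
finger_gap: 0.0005
finger_force: 3.9
```

Travel is about 145 mm so far, so I continue slowly up to the end stop.

Request:
step_arm:
  translation:
    - [-0.1,0,0]
    - [-0.2,0,0]
    - [-0.3,0,0]
    - [-0.4,0,0]
    - [-0.4,0,0]
  angular:
    - [0,0,0]
    - [0,0,0]
    - [0,0,0]
    - [0,0,0]
    - [0,0,0]

```text
time_s: 15.03
position: [0.6246, -0.1254, 0.0379]
eef_rot: [[-0.996, 0.094, -0.004], [0.094, 0.996, 0.001], [0.004, 0.0, -1.0]]
ft_force: [-5.4, 0.1, 3.0]
finger_gap: -0.0002
finger_force: 2.7
```

Request:
step_arm:
  translation:
    - [-0.08,0,0]
    - [-0.16,0,0]
    - [-0.2,0,0]
    - [-0.24,0,0]
    - [-0.24,0,0]
  angular:
    - [0,0,0]
    - [0,0,0]
    - [0,0,0]
    - [0,0,0]
    - [0,0,0]

```text
time_s: 15.45
position: [0.6279, -0.1258, 0.0379]
eef_rot: [[-0.996, 0.094, -0.009], [0.094, 0.996, 0.001], [0.009, 0.0, -1.0]]
ft_force: [-13.2, 0.7, 8.3]
finger_gap: -0.0002
finger_force: 6.3
```

Request:
step_arm:
  translation:
    - [-0.04,0,0]
    - [-0.08,0,0]
    - [-0.12,0,0]
    - [-0.12,0,0]
    - [-0.12,0,0]
  angular:
    - [0,0,0]
    - [0,0,0]
    - [0,0,0]
    - [0,0,0]
    - [0,0,0]

```text
time_s: 15.87
position: [0.628, -0.1257, 0.0378]
eef_rot: [[-0.995, 0.094, -0.014], [0.094, 0.996, 0.001], [0.014, -0.0, -1.0]]
ft_force: [-20.2, 1.0, 13.6]
finger_gap: 0.0002
finger_force: 10.1
```

Firm stop at x = 0.628. I back off and look.

Request:
step_arm:
  translation:
    - [0.3,0,0]
    - [0.8,0,0]
    - [1.6,0,0]
    - [2.6,0,0]
    - [3.6,0,0]
  angular:
    - [0,0,0]
    - [0,0,0]
    - [0,0,0]
    - [0,0,0]
    - [0,0,0]

```text
time_s: 16.28
position: [0.5456, -0.1183, 0.0383]
eef_rot: [[-0.996, 0.093, 0.001], [0.093, 0.996, -0.0], [-0.001, -0.0, -1.0]]
ft_force: [-0.1, -0.1, -0.1]
finger_gap: 0.0002
finger_force: 0.0
```

Request:
step_arm:
  translation:
    - [0.6,0,-1]
    - [1,0,-2.2]
    - [1,0,-3.6]
    - [1,0,-5]
    - [1,0,-6.2]
  angular:
    - [0,0,0]
    - [0,0,0]
    - [0,0,0]
    - [0,0,0]
    - [0,0,0]

```text
time_s: 16.7
position: [0.5212, -0.116, 0.196]
eef_rot: [[-0.996, 0.094, 0.002], [0.094, 0.996, -0.001], [-0.002, -0.0, -1.0]]
ft_force: [0.6, 0.2, -0.6]
finger_gap: -0.0005
finger_force: 0.0
```

```bash
python3 - <<'E'
from h import *; from go import plan
s,im,d=shot('scene'); P=cloud(d,cam('scene'))
cv2.imwrite('pics/end.png',cv2.resize(im[100:310,170:450,::-1],(800,600)))
b=(P[...,2]>.042)&(P[...,2]<.06)&(abs(P[...,0]-.64)<.05)&(abs(P[...,1]+.126)<.06); print('bar',np.median(P[b],0),b.sum())
b=(P[...,2]>.02)&(P[...,2]<.09)&(abs(P[...,0]-.68)<.03)&(abs(P[...,1]+.126)<.05); print('panel',np.percentile(P[b],[5,50,95],axis=0).round(3))
w=(P[...,2]>.06)&(P[...,2]<.14)&(P[...,0]>.7)&(P[...,0]<.86)&(abs(P[...,1]+.13)<.07)&(cv2.cvtColor(im,cv2.COLOR_RGB2GRAY)<70); print('inside dark z',np.percentile(P[w],[5,50,95],axis=0).round(3) if w.sum() else 0)
plan([.5,-.1,.2])
E
```

```text
bar [ 0.67233361 -0.1271342   0.05076922] 383
panel [[ 0.671 -0.172  0.028]
 [ 0.679 -0.127  0.055]
 [ 0.687 -0.08   0.078]]
inside dark z [[ 0.729 -0.174  0.062]
 [ 0.765 -0.138  0.069]
 [ 0.821 -0.081  0.12 ]]
pos [ 0.5242 -0.1171  0.202 ] yaw 174.63 units [1.03 0.59 0.07] tool-z rad 0.0 F [ 2.2 -0.2  5.2] gap 0.0006 t 16.75
```

View pics/end.png

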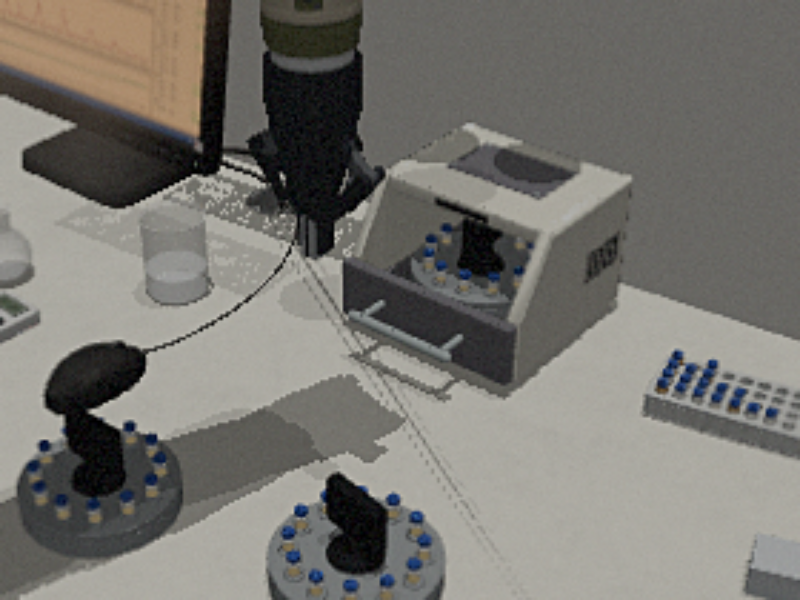

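The drawer panel is flush against the housing (panel at about (430,320)). The carousel sits level inside, the gripper is clear and the glassware hasn't moved.

```bash
python3 -c "
from station import env
print(env.job_done())"
```

```text
the job is handed in; nothing more can be done
None
```

The carousel is seated in the hub and the drawer is pushed shut to its stop, with the gripper clear and the beaker, flask and timer untouched; I handed the job in at about 17 s, but no verdict came back.

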